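# Put the last collet in its tray and slide the tray home in its dock

### The arm

A 6-joint arm with a two-finger parallel gripper is mounted at the origin on a cart in front of the work surface, level with it; the furniture and walls round the work are solid. World frame = base frame: x ahead of the robot, y to its left, z up, the work surface at z = 0. Lengths are in m, angles in rad, forces in N, time in s.
With the tool pointing down it reaches from about 0.35 to 0.875 m from the base axis. Payload 15.5 kg.
Tool frame: the origin (TCP) lies midway between the tips of the shut fingers; the grasp point (between the pads) lies ctrl.hold_point_z behind it (ctrl.hold_point_z is the distance from the TCP to the grasp point, in m); z points along the fingers, y is the line along which they close (so a half turn about z gives the same grasp; the last joint's range is limited). The gripper opens to 85 mm and grips with 20 to 120 N. Pads are 22 mm wide; open, the fingers measure 114 mm over their backs; the gripper's body (76 mm by 85 mm) begins 54 mm behind the grasp point. The pads swing forward as they close: fully open they stand 13 mm farther back than shut.
Start: joints at [-1.431, 0.494, 1.345, -0, 1.302, -0.096], TCP at [0.146, -0.608, 0.231] pointing down, gripper open.
Joint ranges: [-2.91, 2.91], [-0.82, 2.16], [0.22, 2.67], [-1.22, 4.37], [0.12, 2.79], [-3.08, 3.08]. Speed limits (rad/s): [1.89, 1.89, 2.57, 3.01, 3.01, 3.01].

### API

Orientations are given as a unit quaternion [w, x, y, z].
In Python, from bench import status, viewer, ctrl gives the robot as it stands.
- The arm moves only by the tool carry_out, never from a script. Its argument "plan" is text: rows parted by semicolons, each of 7 numbers parted by spaces: the shift along the world's x, y, z scaled (see below), then the turn, a rotation vector about the world's x, y, z scaled (see below), then the closure, from -1 (fully open) to 1 (shut). In form: tx ty tz wx wy wz gripper; .... A call has 1 to 10 rows; each row shifts and turns the commanded pose from where the row before left it; what a row does not reach is not made up. The controller multiplies each number of a shift by 2 cm and each number of a turn by 90 degrees. A row lasts 1/12 s, in which the tool goes at most 41.7 mm and 7.16 degrees, less where a joint would pass 70% of its speed; a pose out of reach is approached as far as the arm can. A call with a number of a shift or a turn outside -1 to 1 is refused whole. A call with a gripper value outside its range is refused whole. The fingers move at their own pace and stop on an object; "grip_force" is the grip in N (left out, the last holds). Time passes only in rows, so rows that do not move let the fingers close. It gives the time, the measured TCP pose, the force, the opening and the grip force at its end, in the units of the state.
- status.state(): the state, without advancing time (a new reading comes with each control period).
- viewer.camera(name): name is "scene" or "top" or "wrist"; returns the picture (384x512x3 uint8, red, green, blue); there is no depth.
- viewer.camera_params(name): a dict with "intrinsics" (3x3 intrinsics, pixels), "camera_from_world" (4x4, takes a point from world to camera coordinates). Camera axes: x right, y down, z forward; pixel columns grow to the right and rows downward; lengths in m; the calibration is good to about 2 mm. A picture is of the moment at which its call begins: read the wrist's pose just before it. camera_params takes no time and is no camera call; for the wrist camera it gives the pose at the moment of the call.
- ctrl.finish_job(): hands the job in; it is judged then, once.
The state is a dict: "t": time; "joints": joint angles; "qvel": joint speeds; "joint_efforts": joint torques, N m; "tool_pos": TCP position; "eef_rot": TCP orientation; "wrist_force": force on the tool from outside, world axes, zero at the start; "ft_torque": the same for the moment, N m; "width": finger opening in m; "grip_force": force on a finger pad.
Only numpy, scipy, OpenCV 4.12 (cv2) and the standard library are available. Lean on these libraries where they do the work, as an engineer would, in place of code of your own. Each camera call takes 0.05 s, during which the arm holds its last target. There are 200 camera calls.

### The job

Put the loose steel collet into the collet tray, then put the tray back into its dock on the right, blue front outwards, and slide it fully home until the front is flush with the edge of the dock's roof. It is a plain close-fitting slide that jams when pushed off-centre, so push it straight along its centre line. Do not knock over the screw jar or the oil bottle.

Things in the scene. Friction and masses are not known exactly. Their poses are not given: they have to be found in the camera images.
- tray: Open aluminium tray, 110 mm (x) by 156 mm (y), 0.3 to 0.65 kg, no handle. Origin: centre of its underside, z up. Its +x end goes into the dock first; the blue front panel is at -x. Side and rear walls 5 mm thick, 34 mm high; floor 4 mm thick. Along the -y wall (y -46 to -73 mm) a black strip holds three fixed collets, up to 39 mm high.
- tray_web (a point): Grip point in the middle of the tray's black carrying web (over the tray's origin, 30 mm above its underside; axes as the tray's). The web stands along x through the middle of the tray, 12 mm thick; its middle 64 mm are 42 mm high and can be pinched from above. 40 mm free on its -y side.
- tray_bay (a point): Middle of the floor of the tray's empty side, where the collet goes: 40 mm in +y from the tray's origin, 4 mm above its underside. Axes as the tray's. Free from x -49 to +50 mm and y -34 to +33 mm about this point. A collet within 25 mm of the web would be in the fingers' way.
- tray_front (a point): Centre of the outer face of the blue front panel, 55 mm in -x from the tray's origin, 20 mm above its underside, axes as the tray's: the place to push, in +x. The panel is 6 mm thick and 42 mm high, but 30 mm high over its middle 50 mm (finger notch).
- dock: Low grey steel cabinet with one bay, fixed to the bench, 178 mm long (x), 190 mm wide. Origin: centre of its underside. Mouth at -x; the tray goes in along the dock's +x with its own x the same way. Bay: 160 mm between two plain guide walls (2 mm clear on each side of the tray), 110 mm deep, roof underside 46 mm above its floor. Roof top 58 mm above the bench.
- dock_mouth (a point): Middle of the mouth at floor level, under the line of the roof's front edge: 6 mm above the bench, 27 mm in -x from the dock's origin; axes as the dock's. With the tray home, tray_front is 20 mm straight above this point. The roof has a finger cut-out in the middle of its edge, 98 mm wide, 16 mm deep; beyond it the roof stops fingers that reach inside the tray.
- dock_sill (a point): Middle of the open loading sill in front of the mouth, level with the bay floor (6 mm above the bench), 31 mm in -x from dock_mouth; 62 mm long, with wings 25 mm high that flare from 160 to 171 mm apart. Pushed within 10 mm of the centre the tray runs at about 4 to 12 N; 30 mm off it cocks and often jams, the sooner the less of it is in the bay; near a corner it always jams.
- collet: The loose steel collet: a waisted cylinder 25 mm across and 34 mm high, standing upright, 50 g. Origin: centre of its underside. A white bottle cap and an orange coil of like size stand near it and are not wanted.
- screw_jar: Small clear jar of screws with a red lid, 48 mm across, 55 mm high, standing at the back. Origin: centre of its underside. Must stay upright.
- oil_bottle: White plastic oil bottle with a red spout, 128 mm high, standing at the back left. Origin: centre of its underside. Must stay upright.
- lathe_handle (a point): Foremost top point of the lathe's cross slide and crank, which stand out over the bench between tray and dock: 170 mm high, 100 mm wide (y), from here backwards. Pass above it or in front of it.

How it is judged:
By the outcome, as a careful person would: the job done as asked, in the order asked, and still so for the second after the job is handed in, with the robot touching nothing.
It also fails if it takes over 72 s, if anything falls off the work surface, if the arm or the gripper's body presses on something with over 40 N, if the wrist force passes 120 N, or if a joint passes its speed limit or range.

## Working session

There is one attempt and no reset: what is moved stays moved. The work goes in short steps, Python scripts to look and compute and a tool call to move; the robot and the scene stay as the last step left them, time stands still between calls to the robot, and variables do not carry over. Pictures are saved under pics/ and viewed, at most 10 in all, crops included, and the job is handed in when it is done.

Besides the shell and the picture viewer there is one more tool, called after "Request:" as name(argument=value, ...) on one line, values as JSON. carry_out: Moves the arm, as the interface text tells. Shifts and turns lie within -1 to 1; 1 stands for 2 cm of shift or 90 degrees of turn. Its arguments: {"type":"object","properties":{"plan":{"type":"string"},"grip_force":{"type":"number"}},"required":["plan"]}

```bash
mkdir -p pics; ls; cat > h.py <<'E'
import numpy as np,cv2
from bench import status,viewer,ctrl
def P(n):
    c=viewer.camera_params(n);return np.array(c["intrinsics"]),np.array(c["camera_from_world"])
def px2w(K,T,u,v,z):
    d=T[:3,:3].T@np.linalg.solve(K,[u,v,1]);o=-T[:3,:3].T@T[:3,3];return o+d*(z-o[2])/d[2]
def w2px(K,T,p):
    q=K@(T[:3,:3]@np.array(p)+T[:3,3]);return q[:2]/q[2]
def snap(n,f):
    im=viewer.camera(n);cv2.imwrite(f"pics/{f}.png",im[:,:,::-1]);return im
E
python3 - <<'E'
from h import *
s=status.state();print(s["t"],s["tool_pos"],s["eef_rot"],s["width"],ctrl.hold_point_z)
a=snap("top","top0");b=snap("scene","scene0")
for n in("top","scene","wrist"):
    K,T=P(n);print(n,K.round(1).tolist(),(-T[:3,:3].T@T[:3,3]).round(3),T[:3,:3].round(2).tolist())
E
```

```text
pics
0.0 [ 0.14599569 -0.60733138  0.23071071] [-6.03313508e-04  9.93058210e-01  1.17622395e-01 -3.06599275e-06] 0.08569748584676314 0.0187
top [[410.3, 0.0, 253.0], [0.0, 410.3, 185.7], [0.0, 0.0, 1.0]] [0.249 0.042 1.547] [[-0.03, -1.0, -0.0], [-0.98, 0.03, -0.19], [0.19, -0.0, -0.98]]
scene [[353.0, 0.0, 246.8], [0.0, 353.0, 196.0], [0.0, 0.0, 1.0]] [-0.115  0.797  0.576] [[-0.77, -0.64, 0.01], [-0.28, 0.31, -0.91], [0.58, -0.7, -0.42]]
wrist [[344.3, 0.0, 254.3], [0.0, 344.3, 184.8], [0.0, 0.0, 1.0]] [ 0.213 -0.591  0.373] [[0.23, -0.97, -0.0], [-0.94, -0.23, 0.26], [-0.26, -0.06, -0.96]]
```

View pics/top0.png

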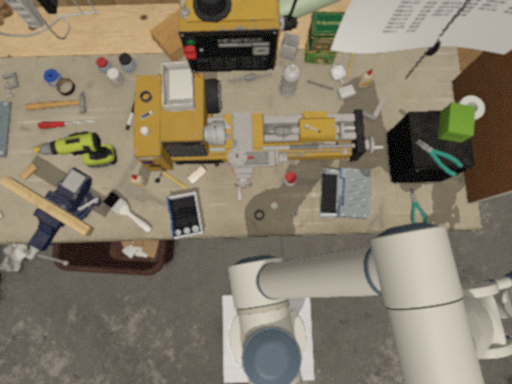

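View pics/scene0.png

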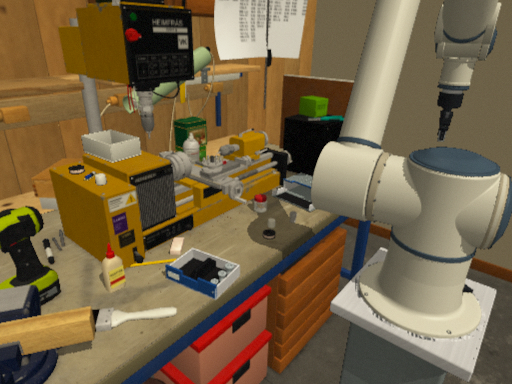

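```bash
python3 - <<'E'
from h import *
a=cv2.imread("pics/top0.png")[155:240,160:380]
b=cv2.imread("pics/scene0.png")[175:300,150:350]
cv2.imwrite("pics/c0.png",np.vstack([cv2.resize(a,(700,270),interpolation=cv2.INTER_CUBIC),cv2.resize(b,(700,320)if 0 else (700,328),interpolation=cv2.INTER_CUBIC)]))
K,T=P("top")
for n,u,v,z in[("tray",185,214,.03),("dock",346,193,.05),("ring",259,214,.03),("jar",290,179,.055),("bot",137,179,.1)]:print(n,px2w(K,T,u,v,z).round(3))
E
```

```text
tray [0.445 0.29  0.03 ]
dock [ 0.503 -0.309  0.05 ]
ring [0.437 0.015 0.03 ]
jar [ 0.561 -0.104  0.055]
bot [0.569 0.452 0.1  ]
```

View pics/c0.png

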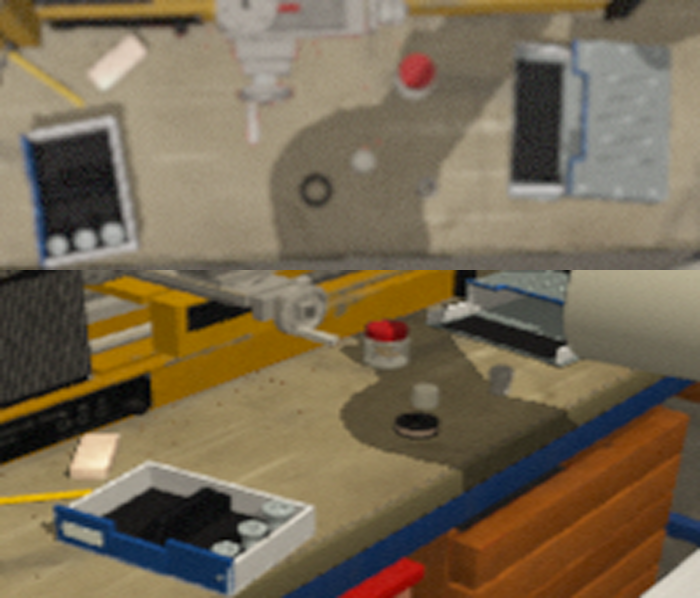

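The top view shows the tray at px (185,214), with its blue front to the left, so tray +x is about world −y. The dock is at (346,193) with its mouth to the left. The dark coil is at (259,214), the white cap at (274,205), the grey collet at (294.5,213.6) and the red-lidded jar at (290,179). I'll move over the dock and measure it with the wrist camera.

Request:
carry_out(plan="0.5 0.5 0 0 0 -0.03 -1;0.95 0.96 0.1 0 0 -0.03 -1;0.95 0.96 0.1 0 0 -0.03 -1;0.95 0.96 0.1 0 0 -0.03 -1;0.95 0.96 0.1 0 0 -0.03 -1;0.95 0.96 0.1 0 0 0 -1;0.95 0.96 0.1 0 0 0 -1;0.95 0.96 0.1 0 0 0 -1;0.95 0.96 0.1 0 0 0 -1;0.95 0.96 0.1 0 0 0 -1")

```text
t: 0.93
tool_pos: [0.3277, -0.4237, 0.2492]
eef_rot: [-0.0, 1.0, 0.0, -0.0]
wrist_force: [0.1, -0.7, 0.2]
width: 0.0854
grip_force: 0.0
```

Request:
carry_out(plan="0.95 0.96 0.1 0 0 0 -1;0.95 0.96 0.1 0 0 0 -1;0.95 0.96 0.1 0 0 0 -1;0.95 0.96 0 0 0 0 -1;0.9 0.96 0 0 0 0 -1;0.4 0.5 0 0 0 0 -1;0 0 0 0 0 0 -1;0 0 0 0 0 0 -1")

```text
t: 1.6
tool_pos: [0.4289, -0.3188, 0.2551]
eef_rot: [-0.0, 1.0, 0.001, -0.0]
wrist_force: [-0.9, -0.2, 0.6]
width: 0.0853
grip_force: 0.0
```

```bash
python3 - <<'E'
from h import *
s=status.state();print(s["t"],s["tool_pos"],s["eef_rot"],s["joints"])
K,T=P("wrist");a=snap("wrist","w1");np.savez("w1.npz",K=K,T=T)
cv2.imwrite("pics/w1b.png",cv2.resize(cv2.imread("pics/w1.png"),(800,600),interpolation=cv2.INTER_CUBIC))
E
```

```text
1.6 [ 0.42892425 -0.31877817  0.25509763] [-2.32281910e-05  9.99999668e-01  7.76084155e-04 -2.46197985e-04] [-7.50703635e-01  3.42276493e-01  1.53500768e+00 -3.16957273e-04
  1.26470000e+00  8.18636093e-01]
```

View pics/w1b.png

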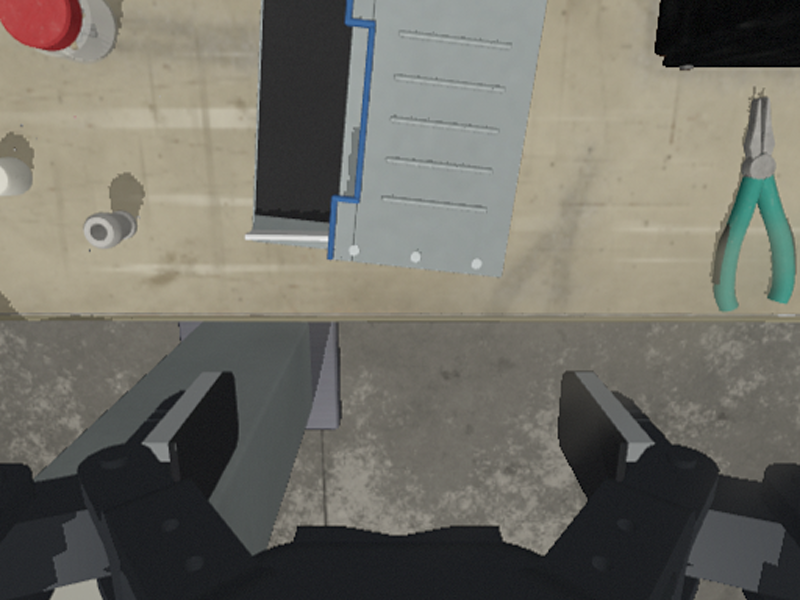

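The wrist picture shows the dock slightly yawed. The blue roof edge has its cut-out corners at (334,200) and (348,21) and its near corner at (330,258). The collet has a hollow top at (97,232), the cap is at (5,175), and the jar is at top left.

```bash
python3 - <<'E'
from h import *
d=np.load("w1.npz");K,T=d["K"],d["T"]
f=lambda u,v,z:px2w(K,T,u*.64,v*.64,z)
A,B,C=f(334,200,.058),f(348,21,.058),f(330,258,.058)
R=f(503,276,.058);R2=f(548,0,.058)
i1,i2=f(358,201,.058),f(375,23,.058)
print(A,B,C,R)
print("cut w",np.linalg.norm(B-A),"half",np.linalg.norm((A+B)/2-C),"roof len",np.linalg.norm(R-C),"depth",np.linalg.norm(i1-A),np.linalg.norm(i2-B))
for p,q in[(A,B),(C,B),(R,R2),(i1,i2)]:
    e=q-p;print("yaw of dock x",np.degrees(np.arctan2(e[1],e[0]))-90)
e=R-C;print("x dir from side",np.degrees(np.arctan2(e[1],e[0])))
print("mouth",(A+B)/2,"collet top",f(97,232,.034),"base",f(112,230,.0),f(112,230,.017),"cap",f(5,175,.03),"jar",f(40,15,.055))
Kt,Tt=P("top");print("handle",px2w(Kt,Tt,239,199,.16),"collet top cam",px2w(Kt,Tt,294.5,213.6,.017),"C:",w2px(Kt,Tt,C))
E
```

```text
[ 0.46235368 -0.27852063  0.058     ] [ 0.56467219 -0.28963264  0.058     ] [ 0.42526577 -0.27483844  0.058     ] [ 0.41346275 -0.38698035  0.058     ]
cut w 0.10292013538172276 half 0.08872940143523118 roof len 0.112761334882593 depth 0.015033533006371395 0.015580646463079937
yaw of dock x -96.19814839825769
yaw of dock x -96.05771232385977
yaw of dock x -96.00155408287469
yaw of dock x -96.51567778364274
x dir from side -96.00830528043781
mouth [ 0.51351294 -0.28407664  0.058     ] collet top [ 0.43802171 -0.11362322  0.034     ] base [ 0.43395957 -0.10588323  0.        ] [ 0.43668323 -0.11495766  0.017     ] cap [ 0.47576552 -0.0553647   0.03      ] jar [ 0.56820553 -0.11090205  0.055     ]
handle [0.4745776  0.08433646 0.16      ] collet top cam [ 0.4361087  -0.11787859  0.017     ] C: [338.75657764 213.85007101]
```

Request:
carry_out(plan="0 0.5 0 0 0 0 -0.3;0.05 1 -0.3 0 0 0 -0.3;0.05 1 -0.5 0 0 0 -0.3;0.05 1 -0.5 0 0 0 -0.3;0.05 1 -0.5 0 0 0 -0.3;0.05 1 -0.5 0 0 0 -0.3;0.05 1 -0.5 0 0 0 -0.3;0.05 1 -0.5 0 0 0 -0.3;0.05 1 -0.5 0 0 0 -0.3;0.05 1 -0.5 0 0 0 -0.3")

```text
t: 2.48
tool_pos: [0.4374, -0.1284, 0.169]
eef_rot: [0.0, 1.0, -0.001, 0.0]
wrist_force: [-0.3, -0.1, -0.6]
width: 0.0556
grip_force: 0.0
```

Request:
carry_out(plan="0 0.7 -0.6 0 0 0 -0.3;0 0 -0.6 0 0 0 -0.3;0 0 0 0 0 0 -0.3;0 0 0 0 0 0 -0.3")

```text
t: 2.82
tool_pos: [0.4375, -0.1152, 0.1452]
eef_rot: [-0.0, 1.0, -0.0, -0.001]
wrist_force: [0.5, -1.4, 0.5]
width: 0.0555
grip_force: 0.0
```

```bash
python3 - <<'E'
from h import *
s=status.state();print(s["t"],s["tool_pos"],s["width"])
K,T=P("wrist");a=snap("wrist","w2");np.savez("w2.npz",K=K,T=T)
print(w2px(K,T,[.438,-.1136,.034]))
E
```

```text
2.8167 [ 0.43748919 -0.11520549  0.14523651] 0.05548672773055982
[252.95970906 183.27189637]
```

View pics/w2.png

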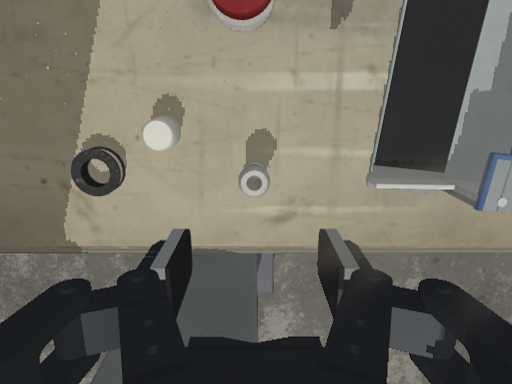

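The collet's top is at (254,182), which matches the prediction, and it is centred between the fingers. Descending to grasp.

Request:
carry_out(plan="0 0.1 -0.6 0 0 0 -0.3;0 0 -1 0 0 0 -0.3;0 0 -1 0 0 0 -0.3;0 0 -1 0 0 0 -0.3;0 0 -1 0 0 0 -0.3;0 0 -1 0 0 0 -0.3;0 0 -1 0 0 0 -0.3;0 0 -0.4 0 0 0 -0.3;0 0 0 0 0 0 0.3;0 0 0 0 0 0 1", grip_force=40)

```text
t: 3.7
tool_pos: [0.4382, -0.1133, 0.0058]
eef_rot: [0.0, 1.0, -0.0, 0.0]
wrist_force: [-0.2, -0.0, 0.3]
width: 0.032
grip_force: 0.0
```

Request:
carry_out(plan="0 0 0 0 0 0 1;0 0 0 0 0 0 1;0 0 0 0 0 0 1;0 0 0 0 0 0 1;0 0 0 0 0 0 1")

```text
t: 4.12
tool_pos: [0.4387, -0.1133, 0.0061]
eef_rot: [0.0, 1.0, 0.0, 0.001]
wrist_force: [-1.4, -2.9, 11.5]
width: 0.0225
grip_force: 40.1
```

Request:
carry_out(plan="0 0 0.3 0 0 0 1;0 0 0.8 0 0 0 1;0 0 1 0 0 0 1;0 0 1 0 0 0 1;0 0 1 0 0 0 1;0 0 1 0 0 0 1;0 0.2 1 0 0 0 1;0 0.4 1 0 0 0 1;0 0.6 1 0 0 0 1;0 0.8 1 0 0 0 1")

```text
t: 4.95
tool_pos: [0.4377, -0.0728, 0.1889]
eef_rot: [0.0, 1.0, -0.0, 0.0]
wrist_force: [1.4, -0.5, 0.3]
width: 0.0225
grip_force: 39.4
```

Request:
carry_out(plan="0 0.8 1 0 0 0 1;0 1 1 0 0 0 1;0 1 1 0 0 0 1;0 1 0.5 0 0 0 1;0 1 0 0 0 0 1;0 1 0 0 0 0 1;0 1 0 0 0 0 1;0 1 0 0 0 0 1;0 1 0 0 0 0 1;0 1 0 0 0 0 1")

```text
t: 5.78
tool_pos: [0.4373, 0.1241, 0.2578]
eef_rot: [-0.0, 1.0, 0.0, 0.0]
wrist_force: [-0.0, 0.0, -0.7]
width: 0.0226
grip_force: 39.4
```

Request:
carry_out(plan="0 1 0 0 0 0 1;0 1 0 0 0 0 1;0 1 0 0 0 0 1;0 1 0 0 0 0 1;0 1 0 0 0 0 1;0 1 0 0 0 0 1;0 1 0 0 0 0 1;0 0.5 0 0 0 0 1;0 0 0 0 0 0 1;0 0 0 0 0 0 1")

```text
t: 6.62
tool_pos: [0.4376, 0.2729, 0.2574]
eef_rot: [0.0, 1.0, 0.001, -0.0]
wrist_force: [-1.2, -0.2, 0.0]
width: 0.0223
grip_force: 39.4
```

```bash
python3 - <<'E'
from h import *
s=status.state();print(s["t"],s["tool_pos"],s["eef_rot"],s["width"],s["joints"])
K,T=P("wrist");a=snap("wrist","w3");np.savez("w3.npz",K=K,T=T)
cv2.imwrite("pics/w3b.png",cv2.resize(cv2.imread("pics/w3.png"),(800,600),interpolation=cv2.INTER_CUBIC))
E
```

```text
6.6167 [0.43763772 0.27286565 0.25744361] [ 1.63042586e-04  9.99999795e-01  6.12955832e-04 -8.66506044e-05] 0.022250964178603963 [ 4.41840040e-01  3.12992471e-01  1.57423147e+00 -2.32361932e-04
  1.25466468e+00  2.01148273e+00]
```

View pics/w3b.png

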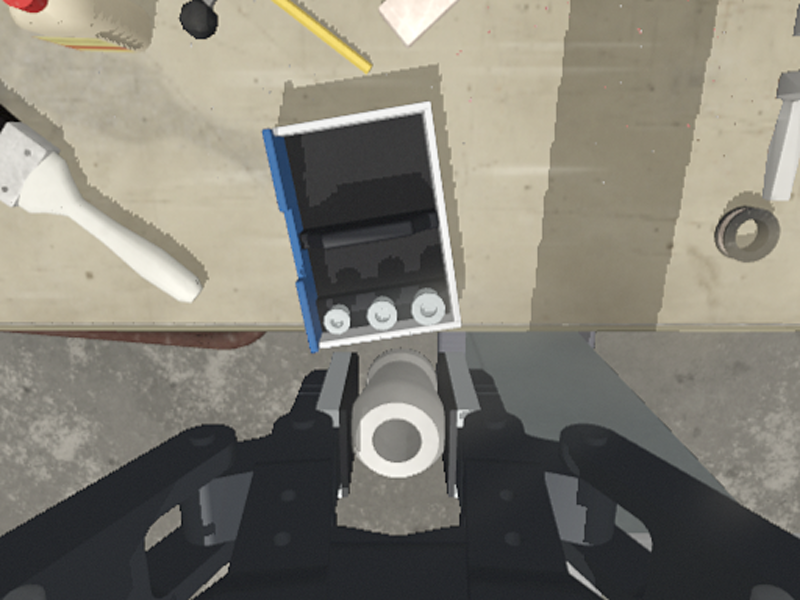

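The tray is rotated. Its rear wall's outer corners are at (430,102) and (461,326), the blue front's top ends at (264,130) and (312,352), and the web's top runs from about (325,241) to (412,229). The collet is held upright.

```bash
python3 - <<'E'
from h import *
d=np.load("w3.npz");K,T=d["K"],d["T"]
f=lambda u,v,z:px2w(K,T,u*.64,v*.64,z)
A,B=f(430,102,.034),f(461,326,.034);C,D=f(264,130,.042),f(312,352,.042)
print(A,B,C,D)
print("rear",np.linalg.norm(A-B),"front",np.linalg.norm(C-D),"len",np.linalg.norm(((A+B)-(C+D))[:2]/2))
yw=[np.degrees(np.arctan2(*(p-q)[1::-1]))-90 for p,q in((A,B),(C,D))];print("tray x yaw",yw)
e=(A+B-C-D)[:2];print(np.degrees(np.arctan2(e[1],e[0])))
c=(A+B+C+D)/4;print("centre",c, "web mid",(f(325,241,.042)+f(412,229,.042))/2)
a=np.radians(np.mean(yw));X=np.array([np.cos(a),np.sin(a)]);Y=np.array([-X[1],X[0]])
for t in((0,55),(0,52),(10,52)):print(t,c[:2]+X*t[0]/1e3+Y*t[1]/1e3)
print("bottle",f(60,20,.05), "brush", f(190,290,.01))
E
```

```text
[0.53112018 0.25238224 0.034     ] [0.37865987 0.22750202 0.034     ] [0.51354747 0.35853114 0.042     ] [0.36177715 0.33408754 0.042     ]
rear 0.15447708948911584 front 0.15372611663284347 len 0.10775331819835716
tray x yaw [np.float64(-80.73151732857382), np.float64(-80.85071089381705)]
-80.80000655804001
centre [0.44627617 0.29312573 0.038     ] web mid [0.44595735 0.29279585 0.042     ]
(0, 55) [0.5005673  0.30192762]
(0, 52) [0.49760596 0.30144752]
(10, 52) [0.49920631 0.2915764 ]
bottle [0.57588234 0.4736397  0.05      ] brush [0.39871208 0.42919597 0.01      ]
```

Request:
carry_out(plan="0.6 0.28 -0.2 0 0 0.034 1;0.8 0.38 -0.6 0 0 0.034 1;0.8 0.38 -0.8 0 0 0.034 1;0.8 0.38 -1 0 0 0 1;0 0 -1 0 0 0 1;0 0 -1 0 0 0 1;0 0 -1 0 0 0 1;0 0 -1 0 0 0 1;0 0 -1 0 0 0 1;0 0 -0.5 0 0 0 1")

```text
t: 7.5
tool_pos: [0.4973, 0.2999, 0.0934]
eef_rot: [0.001, 0.997, 0.08, -0.001]
wrist_force: [0.1, -1.0, -1.0]
width: 0.0226
grip_force: 39.4
```

```bash
python3 - <<'E'
from h import *
s=status.state();print(s["tool_pos"],s["eef_rot"])
E
```

```text
[0.4972842  0.29986785 0.09340787] [ 5.41367913e-04  9.96828578e-01  7.95676356e-02 -1.21834179e-03]
```

Request:
carry_out(plan="0 0.05 -1 0 0 0 1;0 0 -1 0 0 0 1;0 0 -1 0 0 0 1;0 0 -0.6 0 0 0 1;0 0 -0.3 0 0 0 1;0 0 -0.15 0 0 0 1;0 0 -0.05 0 0 0 1;0 0 0 0 0 0 1;0 0 0 0 0 0 1")

```text
t: 8.25
tool_pos: [0.4985, 0.3027, 0.0141]
eef_rot: [-0.0, 0.997, 0.08, 0.001]
wrist_force: [1.0, -0.6, -0.1]
width: 0.0225
grip_force: 39.4
```

Request:
carry_out(plan="0 0 -0.1 0 0 0 1;0 0 -0.05 0 0 0 1;0 0 0 0 0 0 1")

```text
t: 8.5
tool_pos: [0.4981, 0.3026, 0.0104]
eef_rot: [-0.0, 0.997, 0.08, 0.0]
wrist_force: [-0.2, -0.2, -0.2]
width: 0.0229
grip_force: 39.5
```

Request:
carry_out(plan="0 0 -0.05 0 0 0 1;0 0 0 0 0 0 1;0 0 0 0 0 0 0.3;0 0 0 0 0 0 0.1;0 0 0 0 0 0 0.1;0 0 0 0 0 0 0.1;0 0 0.5 0 0 0 0.1;0 0 1 0 0 0 0.1;0 0 1 0 0 0 0.1;0 0 1 0 0 0 0.1")

```text
t: 9.33
tool_pos: [0.4978, 0.3024, 0.0806]
eef_rot: [0.0, 0.997, 0.08, -0.0]
wrist_force: [0.7, 0.8, 0.3]
width: 0.0387
grip_force: 0.0
```

Request:
carry_out(plan="-0.6 -0.1 0.6 0 0 0.07 0.1;-1 -0.1 0 0 0 0.075 0.1;-1 -0.1 0 0 0 0.075 0.1;-0.4 -0.1 0 0 0 0.075 0.1;0 0 0 0 0 0.075 0.1;0 0 0 0 0 0.075 0.1;0 0 0 0 0 0.075 0.1;0 0 0 0 0 0.075 0.1;0 0 0 0 0 0.075 0.1;0 0 0 0 0 0.075 0.1")

```text
t: 10.17
tool_pos: [0.438, 0.2945, 0.0919]
eef_rot: [0.0, 0.785, 0.62, 0.0]
wrist_force: [0.7, -0.0, 0.1]
width: 0.0389
grip_force: 0.0
```

```bash
python3 - <<'E'
from h import *
s=status.state();print(s["t"],s["tool_pos"],s["eef_rot"],s["joints"])
E
```

```text
10.1667 [0.43804606 0.29452489 0.09194063] [3.69000287e-05 7.84918827e-01 6.19598582e-01 1.75387318e-04] [ 4.78786845e-01  5.44865707e-01  1.73483745e+00 -8.46581078e-06
  8.61531100e-01  7.13126287e-01]
```

Request:
carry_out(plan="0.2 -0.03 0.6 0 0 0.063 0.1;0.2 -0.04 0.8 0 0 0.063 0.1;0 0 0.8 0 0 0.063 0.1;0 0 0.6 0 0 0.062 0.1;0 0 0 0 0 0 0.1;0 0 0 0 0 0 0.1")

```text
t: 10.67
tool_pos: [0.4463, 0.2932, 0.1481]
eef_rot: [0.0, 0.651, 0.759, 0.001]
wrist_force: [-0.1, 0.0, -0.2]
width: 0.0384
grip_force: 0.0
```

```bash
python3 - <<'E'
from h import *
s=status.state();print(s["t"],s["tool_pos"],s["eef_rot"],np.degrees(2*np.arctan2(s["eef_rot"][2],s["eef_rot"][1])))
K,T=P("wrist");a=snap("wrist","w4");np.savez("w4.npz",K=K,T=T)
cv2.imwrite("pics/w4b.png",cv2.resize(cv2.imread("pics/w4.png"),(800,600),interpolation=cv2.INTER_CUBIC))
E
```

```text
10.6667 [0.44626384 0.29322577 0.14809365] [2.90886000e-04 6.51424092e-01 7.58713404e-01 7.33846264e-04] 98.70185224670468
```

View pics/w4b.png

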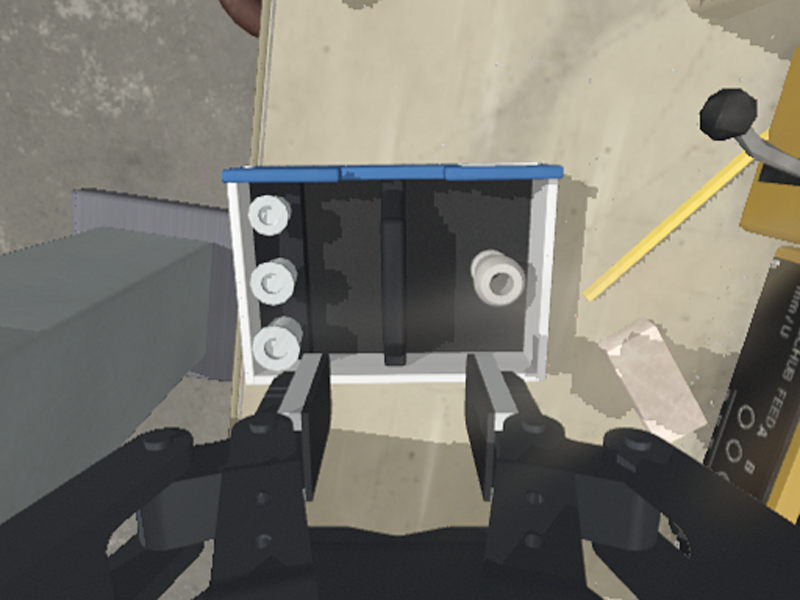

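The collet stands upright in the bay at (490,275). The web, at u≈394, is centred between the fingers. Gripping the web.

Request:
carry_out(plan="0 0 -0.6 0 0 0.005 0.1;0 0 -1 0 0 0 0.1;0 0 -1 0 0 0 0.1;0 0 -1 0 0 0 0.1;0 0 -1 0 0 0 0.1;0 0 -1 0 0 0 0.1;0 0 -0.75 0 0 0 0.1;0 0 -0.3 0 0 0 0.1;0 0 -0.1 0 0 0 0.1;0 0 0 0 0 0 0.1")

```text
t: 11.55
tool_pos: [0.4457, 0.2929, 0.012]
eef_rot: [-0.0, 0.648, 0.762, -0.0]
wrist_force: [-0.3, 0.1, 0.1]
width: 0.0385
grip_force: 0.0
```

Request:
carry_out(plan="0 0 0 0 0 0 0.5;0 0 0 0 0 0 1;0 0 0 0 0 0 1;0 0 0 0 0 0 1;0 0 0 0 0 0 1;0 0 0 0 0 0 1", grip_force=90)

```text
t: 12.05
tool_pos: [0.4463, 0.2933, 0.0133]
eef_rot: [0.0, 0.648, 0.762, 0.001]
wrist_force: [-1.8, -0.1, 8.2]
width: 0.0103
grip_force: 89.0
```

```bash
python3 - <<'E'
from h import *
def blue(f):
    h=cv2.cvtColor(cv2.imread(f),cv2.COLOR_BGR2HSV);return cv2.inRange(h,(100,110,60),(125,255,255))
for n,lim in(("w1",(190,260)),("w2",(450,512))):
    d=np.load(n+".npz");K,T=d["K"],d["T"];m=blue(f"pics/{n}.png");m[:,:lim[0]]=0;m[:,lim[1]:]=0
    ys=np.where(m.any(1))[0]
    out=[]
    for y in ys[::4]:
        xs=np.where(m[y])[0];out.append((int(y),int(xs.min()),int(xs.max())))
    print(n,out)
d=np.load("w2.npz");K,T=d["K"],d["T"]
for u,v in((497,155),(485,208)):print("w2",px2w(K,T,u,v,.058))
d=np.load("w1.npz");K1,T1=d["K"],d["T"]
# wing near top edge z .031
for u,v in((247,238),(328,240)):print("wing w1",px2w(K1,T1,u*.64,v*.64,.031))
for u,v in((369,180),(455,186)):print("wing w2",px2w(K,T,u,v,.031))
Kt,Tt=P("top")
X=np.array([-.1063,-.9943]);Y=np.array([.9943,-.1063]);M=np.array([.5135,-.2841])
for x,y,z in((0,49,.058),(0,-49,.058),(0,88,.058),(0,-88,.058),(-62,90,.031),(-62,-90,.031),(-62,0,.006)):
    print((x,y),w2px(Kt,Tt,[*(M+X*x/1e3+Y*y/1e3),z]).round(1), w2px(K1,T1,[*(M+X*x/1e3+Y*y/1e3),z]).round(1))
a=viewer.camera("top");cv2.imwrite("pics/t2.png",cv2.resize(a[158:228,312:382,::-1],(600,600),interpolation=cv2.INTER_CUBIC))
E
```

```text
w1 [(0, 221, 225), (4, 221, 225), (8, 221, 224), (12, 221, 230), (16, 222, 239), (20, 236, 239), (24, 236, 238), (28, 235, 238), (32, 235, 238), (36, 235, 237), (40, 234, 237), (44, 234, 237), (48, 234, 236), (52, 233, 236), (56, 233, 236), (60, 233, 235), (64, 232, 235), (68, 232, 234), (72, 232, 234), (76, 231, 234), (80, 231, 233), (84, 230, 233), (88, 230, 233), (92, 230, 232), (96, 229, 232), (100, 229, 232), (104, 229, 231), (108, 228, 231), (112, 228, 230), (116, 228, 230), (120, 227, 230), (124, 227, 229), (128, 212, 229), (132, 211, 214), (136, 211, 214), (140, 211, 214), (144, 211, 213), (148, 211, 213), (152, 211, 213), (156, 210, 213), (160, 210, 212), (164, 210, 212)]
w2 [(155, 495, 500), (159, 495, 511), (163, 493, 495), (167, 493, 493), (172, 491, 491), (185, 488, 488), (190, 485, 487), (194, 483, 485), (198, 482, 484), (202, 480, 483), (206, 479, 482)]
w2 [ 0.46415117 -0.27867873  0.058     ]
w2 [ 0.42631226 -0.27724651  0.058     ]
wing w1 [ 0.43349956 -0.214663    0.031     ]
wing w1 [ 0.43217896 -0.27041767  0.031     ]
wing w2 [ 0.4397492  -0.20298026  0.031     ]
wing w2 [ 0.43491254 -0.2699529   0.031     ]
(0, 49) [340.1 177. ] [222.4  16.4]
(0, -49) [339.1 203.1] [214.1 125.5]
(0, 88) [340.4 166.8] [226.1 -32.2]
(0, -88) [338.7 213.7] [211.1 164.4]
(-62, 90) [322.6 166.8] [163.  -32.7]
(-62, -90) [320.5 213.8] [156.6 155. ]
(-62, 0) [320.5 191.2] [165.7  69. ]
```

View pics/t2.png

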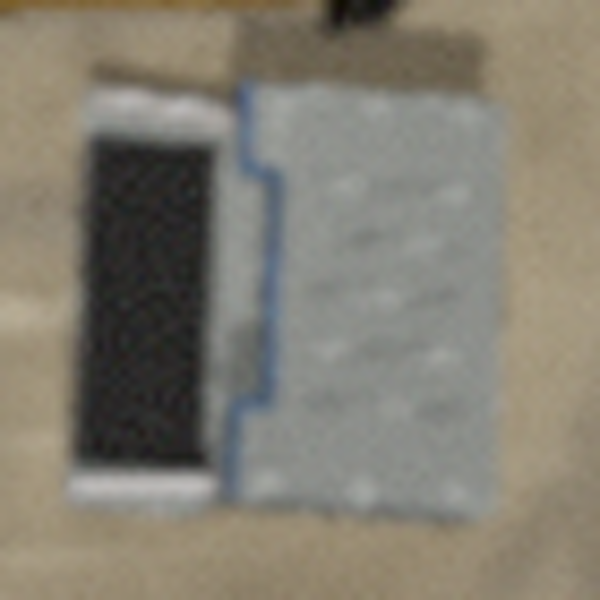

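The top crop confirms the dock's yaw (about −96°) and puts its mouth centre within a few mm of the wrist measurement. I'll use (0.5125, −0.284). Lifting the tray.

Request:
carry_out(plan="0 0 0.2 0 0 0 1;0 0 0.4 0 0 0 1;0 0 0.6 0 0 0 1;0 0 0.8 0 0 0 1;0 0 0.8 0 0 0 1;0 0 0.8 0 0 0 1;-0.1 0 0.8 0 0 0 1;-0.1 0 0.8 0 0 0 1;-0.1 0 0.8 0 0 0 1;-0.1 0 0.8 0 0 0 1")

```text
t: 12.93
tool_pos: [0.4377, 0.293, 0.1499]
eef_rot: [0.0, 0.648, 0.762, 0.0]
wrist_force: [0.8, 1.3, -5.1]
width: 0.0102
grip_force: 87.8
```

Request:
carry_out(plan="-0.1 0 0.8 0 0 0 1;-0.1 0 0.8 0 0 0 1;-0.1 0 0.8 0 0 0 1;-0.1 -0.2 0.8 0 0 0 1;0 -0.4 0.5 0 0 0 1;0 -0.6 0.2 0 0 0 1;0 -0.8 0 0 0 -0.01 1;0 -0.8 0 0 0 -0.02 1;0 -0.8 0 0 0 -0.02 1;0 -0.8 0 0 0 -0.02 1")

```text
t: 13.77
tool_pos: [0.4295, 0.2033, 0.2259]
eef_rot: [-0.0, 0.689, 0.725, -0.0]
wrist_force: [0.2, -1.1, -3.4]
width: 0.0107
grip_force: 87.9
```

Request:
carry_out(plan="0 -0.8 0 0 0 -0.02 1;0 -0.8 0 0 0 -0.02 1;0 -0.8 0 0 0 -0.02 1;0 -0.8 0 0 0 -0.02 1;0 -0.8 0 0 0 -0.02 1;0 -0.8 0 0 0 0 1;0 -0.8 0 0 0 0 1;0 -0.8 0 0 0 0 1;0 -0.8 0 0 0 0 1;0 -0.8 0 0 0 0 1")

```text
t: 14.6
tool_pos: [0.4291, 0.0435, 0.2259]
eef_rot: [-0.0, 0.743, 0.669, -0.0]
wrist_force: [0.1, -0.3, -4.4]
width: 0.0103
grip_force: 87.9
```

Request:
carry_out(plan="0 -0.8 0 0 0 0 1;0 -0.8 0 0 0 0 1;0.2 -0.8 0 0 0 0 1;0.5 -0.8 0 0 0 0 1;0.5 -0.8 0 0 0 0 1;0.5 -0.8 0 0 0 0 1;0.5 -0.6 0 0 0 0 1;0.5 -0.4 0 0 0 0 1;0.3 -0.2 0 0 0 0 1;0 0 0 0 0 0 1")

```text
t: 15.43
tool_pos: [0.491, -0.0756, 0.2261]
eef_rot: [0.0, 0.743, 0.669, 0.0]
wrist_force: [-0.7, 1.6, -4.2]
width: 0.0105
grip_force: 87.9
```

```bash
python3 - <<'E'
from h import *
s=status.state();print(s["t"],s["tool_pos"],s["eef_rot"],np.degrees(2*np.arctan2(s["eef_rot"][2],s["eef_rot"][1])),s["wrist_force"],s["ft_torque"],s["width"])
E
```

```text
15.4333 [ 0.4910345  -0.07557235  0.22608506] [1.19712850e-04 7.43491513e-01 6.68745353e-01 8.66913461e-05] 83.94060969773382 [-0.6564351   1.62795872 -4.16383125] [-0.0055883  -0.05257716 -0.00565652] 0.010470969353484499
```

Request:
carry_out(plan="0.05 -0.3 0 0 0 0 1;0.1 -0.6 0 0 0 0 1;0.2 -0.8 0 0 0 0 1;0.2 -0.8 -0.3 0 0 0 1;0.2 -0.8 -0.6 0 0 0 1;0.2 -0.8 -0.8 0 0 0 1;0.2 -0.8 -0.8 0 0 0 1;0.2 -0.8 -0.8 0 0 0 1;0.1 -0.8 -0.8 0 0 0 1;0.2 -0.4 -0.8 0 0 0 1")

```text
t: 16.27
tool_pos: [0.5228, -0.2149, 0.1276]
eef_rot: [0.0, 0.743, 0.669, -0.0]
wrist_force: [-0.3, 0.1, -4.1]
width: 0.0108
grip_force: 88.0
```

Request:
carry_out(plan="0 0 -0.8 0 0 0 1;0 0 -0.8 0 0 0 1;0 0 -0.5 0 0 0 1;0 0 -0.3 0 0 0 1;0 0 0 0 0 0 1;0 0 0 0 0 0 1")

```text
t: 16.77
tool_pos: [0.5231, -0.213, 0.0806]
eef_rot: [0.0, 0.743, 0.669, 0.0]
wrist_force: [0.9, 0.6, -3.3]
width: 0.0106
grip_force: 87.9
```

```bash
python3 - <<'E'
from h import *
s=status.state();print(s["t"],s["tool_pos"],s["wrist_force"])
K,T=P("wrist");a=snap("wrist","w5");np.savez("w5.npz",K=K,T=T)
b=snap("top","t5");c=snap("scene","s5")
o=np.zeros((600,800,3),np.uint8)
o[:384,:512]=a[:,:,::-1];o[384:600,:350]=cv2.resize(b[158:228,280:393,::-1],(350,216));o[:600-384,512:]=cv2.resize(c[140:244,250:390,::-1],(288,216));o[384:600,350:800]=cv2.resize(c[150:246,180:380,::-1],(450,216))
cv2.imwrite("pics/m5.png",o)
E
```

```text
16.7667 [ 0.52312001 -0.21296763  0.08064253] [ 0.88204298  0.58412276 -3.27307238]
```

View pics/m5.png

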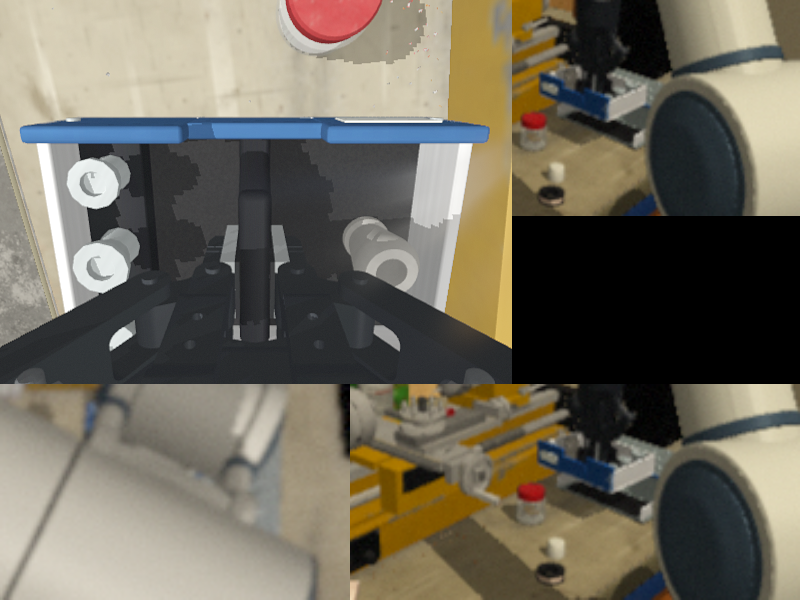

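The tray is level and held by its web, the collet stands at (390,270), and the jar is clear in front. Correcting x, then lowering between the wings while watching the forces.

Request:
carry_out(plan="-0.15 0 -0.5 0 0 0 1;0 0 -0.6 0 0 0 1;0 0 -0.5 0 0 0 1;0 0 -0.3 0 0 0 1;0 0 -0.3 0 0 0 1;0 0 0 0 0 0 1;0 0 0 0 0 0 1")

```text
t: 17.5
tool_pos: [0.5201, -0.2129, 0.0362]
eef_rot: [-0.0, 0.743, 0.669, -0.0]
wrist_force: [0.9, 0.1, -3.6]
width: 0.0103
grip_force: 88.0
```

Request:
carry_out(plan="0 0 -0.2 0 0 0 1;0 0 -0.2 0 0 0 1;0 0 -0.2 0 0 0 1;0 0 -0.1 0 0 0 1;0 0 0 0 0 0 1;0 0 0 0 0 0 1")

```text
t: 18.0
tool_pos: [0.5199, -0.2129, 0.0221]
eef_rot: [-0.0, 0.743, 0.669, -0.0]
wrist_force: [-0.5, 0.4, -3.6]
width: 0.0104
grip_force: 88.0
```

Request:
carry_out(plan="-0.027 -0.25 0 0 0 0 1;-0.027 -0.25 0 0 0 0 1;-0.027 -0.25 0 0 0 0 1;-0.027 -0.25 0 0 0 0 1;0 0 0 0 0 0 1;0 0 0 0 0 0 1")

```text
t: 18.5
tool_pos: [0.5178, -0.2334, 0.0223]
eef_rot: [0.0, 0.744, 0.669, 0.0]
wrist_force: [0.6, 0.9, -3.5]
width: 0.0103
grip_force: 88.0
```

Request:
carry_out(plan="-0.027 -0.25 0 0 0 0 1;-0.027 -0.25 0 0 0 0 1;-0.027 -0.25 0 0 0 0 1;-0.027 -0.25 0 0 0 0 1;0 0 0 0 0 0 1;0 0 0 0 0 0 1")

```text
t: 19.0
tool_pos: [0.5156, -0.2533, 0.0223]
eef_rot: [0.0, 0.743, 0.669, 0.0]
wrist_force: [-0.2, 0.3, -3.8]
width: 0.01
grip_force: 88.0
```

Request:
carry_out(plan="-0.027 -0.25 0 0 0 0 1;-0.027 -0.25 0 0 0 0 1;-0.027 -0.25 0 0 0 0 1;-0.01 -0.1 0 0 0 0 1;0 0 -0.05 0 0 0 1;0 0 -0.05 0 0 0 1;0 0 -0.05 0 0 0 1;0 0 0 0 0 0 1;0 0 0 0 0 0 1")

```text
t: 19.75
tool_pos: [0.5138, -0.2697, 0.0193]
eef_rot: [-0.0, 0.743, 0.669, -0.0]
wrist_force: [-1.1, -0.2, 0.4]
width: 0.0107
grip_force: 88.4
```

Request:
carry_out(plan="0 0 0 0 0 0 0.5;0 0 0 0 0 0 0.1;0 0 0 0 0 0 0.1;0 0 0 0 0 0 0.1;0 0 0.3 0 0 0 0.1;0 0 0.7 0 0 0 0.1;0 0 1 0 0 0 0.1;0 0 1 0 0 0 0.1;0 0 1 0 0 0 0.1;0 0 0.2 0 0 0 0.1")

```text
t: 20.58
tool_pos: [0.5151, -0.2707, 0.1067]
eef_rot: [0.002, 0.743, 0.669, 0.001]
wrist_force: [-0.3, -1.2, -0.3]
width: 0.0385
grip_force: 0.0
```

Request:
carry_out(plan="0.085 0.8 0 0 0 0 1;0.085 0.8 0 0 0 0 1;0.085 0.8 0 0 0 0 1;0.085 0.8 0 0 0 0 1;0.085 0.8 0 0 0 0 1;0 0 0 0 0 0 1;0 0 0 0 0 0 1;0 0 0 0 0 0 1")

```text
t: 21.25
tool_pos: [0.5223, -0.19, 0.103]
eef_rot: [-0.0, 0.743, 0.669, -0.0]
wrist_force: [0.2, 0.4, -0.4]
width: -0.0001
grip_force: 0.0
```

```bash
python3 - <<'E'
from h import *
s=status.state();print(s["t"],s["tool_pos"],s["width"])
K,T=P("wrist");a=snap("wrist","w6");np.savez("w6.npz",K=K,T=T)
cv2.imwrite("pics/w6b.png",cv2.resize(cv2.imread("pics/w6.png"),(800,600)))
p=s["tool_pos"]
print(w2px(K,T,p)/.64,[ (w2px(K,T,[.5138+.1063*.055+dy*.9943,-.2697+.9943*.055-dy*.1063,.048])/.64).round() for dy in(-.078,0,.078)])
E
```

```text
21.25 [ 0.52231251 -0.18996292  0.10304484] -9.430090894455672e-05
[390.71903   383.9298524] [array([197., 382.]), array([392., 382.]), array([587., 382.])]
```

View pics/w6b.png

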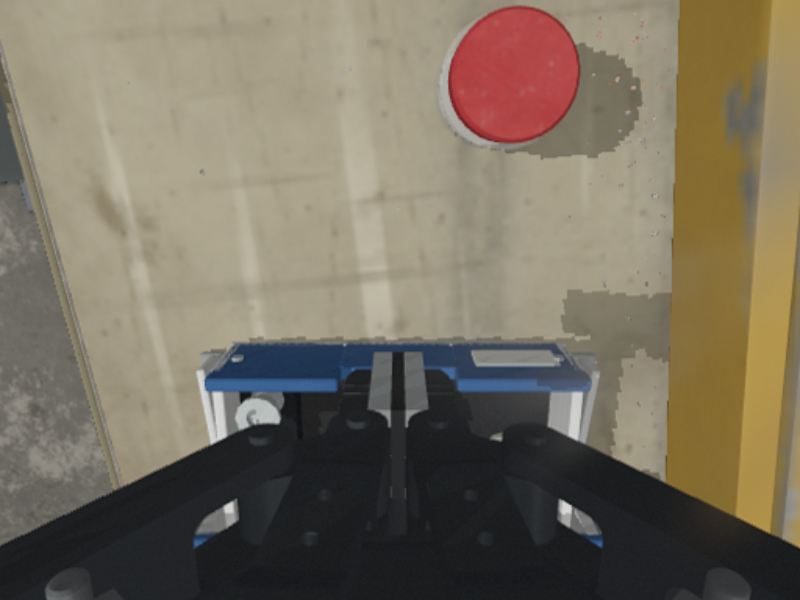

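The front panel spans u 206–592 (centre 399) and the shut fingers are at 398, so they are centred. Lowering in front of the panel to push.

Request:
carry_out(plan="0 0 -0.5 0 0 0 1;0 0 -1 0 0 0 1;0 0 -1 0 0 0 1;0 0 -0.9 0 0 0 1;0 0 -0.4 0 0 0 1;0 0 -0.1 0 0 0 1;0 0 0 0 0 0 1")

```text
t: 21.88
tool_pos: [0.5221, -0.1901, 0.0248]
eef_rot: [-0.0, 0.743, 0.669, -0.0]
wrist_force: [0.0, 0.2, -0.0]
width: 0.0003
grip_force: 0.0
```

Request:
carry_out(plan="-0.021 -0.2 0 0 0 0 1;-0.021 -0.2 0 0 0 0 1;-0.021 -0.2 0 0 0 0 1;-0.021 -0.2 0 0 0 0 1;-0.021 -0.2 0 0 0 0 1;0 0 0 0 0 0 1")

```text
t: 22.38
tool_pos: [0.5204, -0.2108, 0.0256]
eef_rot: [0.0, 0.743, 0.669, 0.0]
wrist_force: [0.2, -0.9, -0.4]
width: 0.0001
grip_force: 0.0
```

Request:
carry_out(plan="-0.021 -0.2 0 0 0 0 1;-0.021 -0.2 0 0 0 0 1;-0.021 -0.2 0 0 0 0 1;-0.021 -0.2 0 0 0 0 1")

```text
t: 22.72
tool_pos: [0.5186, -0.2262, 0.0253]
eef_rot: [-0.0, 0.743, 0.669, 0.0]
wrist_force: [1.1, 4.6, 2.7]
width: 0.0001
grip_force: 2.2
```

Request:
carry_out(plan="-0.021 -0.2 0 0 0 0 1;-0.021 -0.2 0 0 0 0 1;-0.021 -0.2 0 0 0 0 1;-0.021 -0.2 0 0 0 0 1")

```text
t: 23.05
tool_pos: [0.5168, -0.2423, 0.0253]
eef_rot: [-0.0, 0.743, 0.669, -0.0]
wrist_force: [0.8, 4.0, 2.9]
width: 0.0002
grip_force: 2.1
```

Request:
carry_out(plan="-0.021 -0.2 0 0 0 0 1;-0.021 -0.2 0 0 0 0 1;-0.021 -0.2 0 0 0 0 1;-0.021 -0.2 0 0 0 0 1")

```text
t: 23.38
tool_pos: [0.5152, -0.2583, 0.0253]
eef_rot: [-0.0, 0.743, 0.669, -0.0]
wrist_force: [1.6, 4.5, 3.2]
width: -0.0002
grip_force: 2.1
```

Request:
carry_out(plan="-0.011 -0.1 0 0 0 0 1;-0.011 -0.1 0 0 0 0 1;-0.011 -0.1 0 0 0 0 1")

```text
t: 23.63
tool_pos: [0.5145, -0.2641, 0.0253]
eef_rot: [-0.0, 0.743, 0.669, 0.0]
wrist_force: [0.3, 3.7, 2.1]
width: 0.0002
grip_force: 1.9
```

Request:
carry_out(plan="-0.008 -0.075 0 0 0 0 1;-0.008 -0.075 0 0 0 0 1;-0.008 -0.075 0 0 0 0 1")

```text
t: 23.88
tool_pos: [0.514, -0.2685, 0.0252]
eef_rot: [-0.0, 0.743, 0.669, -0.0]
wrist_force: [-0.3, 3.7, 2.1]
width: -0.0001
grip_force: 1.8
```

Request:
carry_out(plan="-0.005 -0.05 0 0 0 0 1;-0.005 -0.05 0 0 0 0 1;0 0 0 0 0 0 1")

```text
t: 24.13
tool_pos: [0.5139, -0.2706, 0.0253]
eef_rot: [0.0, 0.743, 0.669, -0.0]
wrist_force: [-0.5, 1.3, 0.5]
width: -0.0001
grip_force: 0.7
```

Request:
carry_out(plan="-0.005 -0.05 0 0 0 0 1;-0.005 -0.05 0 0 0 0 1;0 0 0 0 0 0 1")

```text
t: 24.38
tool_pos: [0.5131, -0.2714, 0.0252]
eef_rot: [-0.001, 0.743, 0.669, 0.0]
wrist_force: [-1.0, 9.8, 6.2]
width: 0.0001
grip_force: 5.2
```

Request:
carry_out(plan="-0.005 -0.05 0 0 0 0 1;-0.005 -0.05 0 0 0 0 1;0 0 0 0 0 0 1")

```text
t: 24.63
tool_pos: [0.513, -0.2716, 0.0252]
eef_rot: [-0.002, 0.743, 0.669, 0.001]
wrist_force: [4.5, 27.5, 10.4]
width: 0.0004
grip_force: 13.7
```

The force rises to 27 N with no further motion, right where the tray should be home. Backing off and checking numerically.

Request:
carry_out(plan="0.021 0.2 0 0 0 0 1;0.05 0.5 0 0 0 0 1;0.085 0.8 0 0 0 0 1;0.05 0.5 0.5 0 0 0 1;0 0 1 0 0 0 1;0 0 1 0 0 0 1;0 0 1 0 0 0 1;0 0 1 0 0 0 1;0 0 1 0 0 0 1;0 0 0 0 0 0 1")

```text
t: 25.47
tool_pos: [0.5193, -0.235, 0.1395]
eef_rot: [0.003, 0.743, 0.669, 0.001]
wrist_force: [1.9, -1.1, 0.8]
width: -0.0
grip_force: 0.0
```

Request:
carry_out(plan="0 0.8 0.8 0 0 0 1;0 1 0.8 0 0 0 1;0 1 0.5 0 0 0 1;0 0.8 0 0 0 0 1;0 0 0 0 0 0 1;0 0 0 0 0 0 1")

```text
t: 25.97
tool_pos: [0.5176, -0.1617, 0.1776]
eef_rot: [0.0, 0.743, 0.67, -0.0]
wrist_force: [-0.2, -1.2, -0.1]
width: 0.0
grip_force: 0.0
```

```bash
python3 - <<'E'
from h import *
s=status.state();print(s["t"],s["tool_pos"])
K,T=P("wrist");a=snap("wrist","w7")
X=np.array([-.1063,-.9943]);Y=np.array([.9943,-.1063]);M=np.array([.5125,-.284])
m=cv2.inRange(cv2.cvtColor(a,cv2.COLOR_RGB2HSV),(100,110,60),(125,255,255))
# rectify z=.048 plane (panel top; rel. coords, 1px=1mm) and list blue extents per lateral line
for z in(.058,.048):
    print("z",z)
    for y in(-80,-70,-60,-40,-20,0,20,40,60,70,80):
        b=[]
        for x in np.arange(-60,40,.5):
            u,v=w2px(K,T,[*(M+X*x/1e3+Y*y/1e3),z]).round().astype(int)
            if 0<=u<512 and 0<=v<384 and m[v,u]:b.append(x)
        r=[(g[0],g[-1]) for g in np.split(np.array(b),np.where(np.diff(b)>.6)[0]+1) if len(g)]
        print(y,[(float(p),float(q)) for p,q in r])
E
```

```text
25.9667 [ 0.51760142 -0.16171698  0.17763207]
z 0.058
-80 []
-70 []
-60 []
-40 []
-20 []
0 [(12.5, 13.5)]
20 []
40 []
60 []
70 []
80 []
z 0.048
-80 []
-70 []
-60 []
-40 []
-20 []
0 [(19.0, 21.5)]
20 []
40 []
60 []
70 []
80 []
```

Request:
carry_out(plan="0 0 1 0 0 -0.075 1;-0.2 -0.5 1 0 0 -0.075 1;-0.2 -0.5 1 0 0 -0.075 1;-0.2 -0.5 1 0 0 -0.075 1;-0.2 -0.5 1 0 0 -0.075 1;-0.2 -0.5 0.5 0 0 -0.075 1;-0.2 -0.5 0 0 0 -0.075 1;-0.2 -0.5 0 0 0 -0.075 1;-0.2 -0.4 0 0 0 -0.075 1;-0.2 -0.4 0 0 0 -0.075 1")

```text
t: 26.85
tool_pos: [0.4811, -0.2498, 0.287]
eef_rot: [0.0, 0.99, 0.14, -0.0]
wrist_force: [0.3, -0.4, -0.6]
width: 0.0001
grip_force: 0.0
```

Request:
carry_out(plan="-0.2 -0.4 0 0 0 -0.075 1;-0.2 -0.4 0 0 0 -0.075 1;-0.2 0 0 0 0 -0.036 1;0 0 0 0 0 0 1;0 0 0 0 0 0 1;0 0 0 0 0 0 1")

```text
t: 27.35
tool_pos: [0.4696, -0.2646, 0.2871]
eef_rot: [-0.0, 1.0, -0.001, -0.0]
wrist_force: [-0.0, 0.6, 0.1]
width: -0.0003
grip_force: 0.0
```

```bash
python3 - <<'E'
from h import *
s=status.state();print(s["t"],s["tool_pos"],s["eef_rot"])
K,T=P("wrist");a=snap("wrist","w8");np.savez("w8.npz",K=K,T=T)
X=np.array([-.1063,-.9943]);Y=np.array([.9943,-.1063]);M=np.array([.5125,-.284])
m=cv2.inRange(cv2.cvtColor(a,cv2.COLOR_RGB2HSV),(100,110,60),(125,255,255))
for z in(.058,.048):
    print("z",z)
    for y in(-80,-65,-55,-45,-35,-15,0,15,35,45,55,65,80):
        b=[]
        for x in np.arange(-60,40,.5):
            u,v=w2px(K,T,[*(M+X*x/1e3+Y*y/1e3),z]).round().astype(int)
            if 0<=u<512 and 0<=v<384 and m[v,u]:b.append(x)
        print(y,[(float(g[0]),float(g[-1])) for g in np.split(np.array(b),np.where(np.diff(b)>.6)[0]+1) if len(g)])
E
```

```text
27.35 [ 0.46964163 -0.26464908  0.28714361] [-2.91730341e-05  9.99999253e-01 -1.21998575e-03 -6.62936809e-05]
z 0.058
-80 [(-2.0, 1.0)]
-65 [(-3.5, 0.0)]
-55 [(-5.0, 0.0)]
-45 [(-5.0, 2.5), (10.5, 14.5)]
-35 [(-4.0, 2.5), (10.5, 14.5)]
-15 [(-5.0, 2.0), (11.5, 15.0)]
0 [(-4.5, 2.5), (11.5, 14.0)]
15 [(-4.0, 1.5), (10.5, 14.5)]
35 [(-2.5, 2.5), (11.5, 15.0)]
45 [(-2.5, 3.0), (11.0, 14.5)]
55 [(-2.5, 1.0)]
65 [(-3.0, 0.5)]
80 [(-1.5, 1.0)]
z 0.048
-80 [(-2.0, 1.0)]
-65 [(-2.5, 1.5)]
-55 [(-3.5, 1.5)]
-45 [(-3.5, 3.0), (12.5, 15.5)]
-35 [(-3.5, 4.0), (12.5, 15.0)]
-15 [(-3.5, 2.5), (12.0, 16.0)]
0 [(-4.0, 3.0), (12.5, 15.0)]
15 [(-3.5, 2.5), (12.5, 15.5)]
35 [(-3.0, 3.0), (12.0, 16.0)]
45 [(-2.0, 3.0), (12.0, 15.5)]
55 [(-2.0, 1.5), (3.0, 8.0), (12.5, 15.5)]
65 [(-2.0, 1.5)]
80 [(-1.0, 1.5)]
```

```bash
python3 -c "
from bench import ctrl
print(ctrl.finish_job())"
```

```text
the job is handed in; nothing more can be done
None
```

The job is handed in: the collet stands in the tray, and the tray is in its dock, blue front out and flush with the roof edge to within about 1–2 mm by my measurements. I kept the arm clear of the jar and the oil bottle, though I did not take a last look at them.

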